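# Wipe the offcuts off the sprung plate into the bin

## Task

Take the blue scraper off its rest and set its blade down on the free strip at the near edge of the sprung plate, behind all the offcuts. Keeping the blade pressed lightly on the plate without bottoming out its springs, wipe along the middle of the plate to the far edge, so that all five offcuts fall into the red bin; do not touch the offcuts with the fingers. Lay the scraper back on its rest as it was, upright, with its blade hanging between the posts, and leave the tin, the orange cylinder and the battery where they stand.

Things in the scene. Friction and masses are not known exactly. Their poses are not given: they have to be found in the camera images.
- stand: Grey stand under a bare aluminium plate, 220 (its x) x 190 (y) x 10 mm, no rims. Origin: on the bench under the plate's middle; z up; +x is the wiping direction, away from the robot, to the plate's open far edge (x = +110 mm). The plate's top is 85 mm above the bench when unloaded. A strip along the near edge (x = -110 to -65 mm) is free of offcuts.
- plate_edge (a point): Middle of the plate's far edge, top surface, unloaded; it overhangs the red bin. Axes as the stand's. The plate rides on four springs and moves straight down: it starts to sink at about 1.5 N, then gives 1 mm per 1.8 N, up to 10 mm, where it bottoms out at about 19.5 N.
- bin: Red open catch bin, fixed, 130 (x) x 220 (y) x 55 mm high, walls 5 mm; its axes are parallel to the stand's and its near wall is tucked under the far edge of the plate. Origin: centre of its underside, on the bench.
- rest: Wooden rest for the scraper, fixed: a base 80 (x) x 220 (y) x 8 mm with two posts 50 x 22 mm whose flat tops are 60 mm above the bench, at y = -93 and +93 mm; 164 mm clear between the posts for the blade. Origin: centre of its underside, on the bench; z up.
- scraper_grip (a point): Centre of the scraper's handle block, half-way up it. Blue with a black rubber band round its middle, 28 mm thick (along x), 200 mm long (y), 45 mm high (z), about 0.3 kg with its blade. It lies with its ends on the two posts of the rest, its centre 82.5 mm above the bench.
- blade_root (a point): Middle of the block's underside, where a steel blade 140 mm long (y) and 5 mm thick stands straight down; on the rest it hangs between the posts. Its projection is clamped differently each time, 12 to 42 mm below the underside, and is not reported: feel for the plate. The clamp does not slip under these forces.
- tin: Bystander: blue rectangular solvent tin, 70 x 105 x 170 mm (186 with its white cap), loose. Origin: centre of its underside. The tin and the scraper's rest stand on opposite sides of the plate, either way round.
- flask: Bystander: orange upright torch gas cylinder, 68 mm across, 205 mm high with its brass burner head, loose. Origin: centre of its underside.
- battery: Bystander: red and black tool battery, 75 x 115 x 92 mm, loose. Origin: centre of its underside.
- chip1: Loose flat offcut, 40 x 18 mm, dark wood, 8 mm thick, 15 g, lying on the plate. Origin: centre of its underside; x along its length.
- chip2: Loose flat offcut, 36 x 22 mm, brass, 8 mm thick, 15 g, lying on the plate. Origin: centre of its underside; x along its length.
- chip3: Loose flat offcut, 42 x 16 mm, mid-brown wood, 8 mm thick, 15 g, lying on the plate. Origin: centre of its underside; x along its length.
- chip4: Loose flat offcut, 34 x 20 mm, dark steel, 8 mm thick, 15 g, lying on the plate. Origin: centre of its underside; x along its length.
- chip5: Loose flat offcut, 38 x 18 mm, copper, 8 mm thick, 15 g, lying on the plate. Origin: centre of its underside; x along its length.

How it is judged:
On the way, in this order (a step that is already met when the one before it is completed fails the run):
1. the scraper's blade is pressed on the plate with over 1.5 N at its near edge, behind the offcuts (contact force between scraper and stand above 1.5 N and x of scraper_grip in the frame of stand below -0.065 m and y of scraper_grip in the frame of stand between -0.06 and 0.06 m), for 0.2 s.
2. the blade, still pressed with over 1.5 N, passes the middle of the plate (contact force between scraper and stand above 1.5 N and x of scraper_grip in the frame of stand between -0.03 and 0.04 m and y of scraper_grip in the frame of stand between -0.06 and 0.06 m), for 0.1 s.
3. the blade, still pressed with over 1.5 N, reaches the last 40 mm before the far edge (contact force between scraper and stand above 1.5 N and x of scraper_grip in the frame of stand above 0.07 m and y of scraper_grip in the frame of stand between -0.06 and 0.06 m), for 0.1 s.
At the end, for the whole second after the job is handed in: All five offcuts lie at rest inside the red bin; the scraper lies at rest on both posts of its rest, upright within 0.1 rad, lined up within 0.2 rad, its centre within 20 mm across and 15 mm along of the middle of the rest and 79 to 86 mm high (x of chip1 in the frame of bin between -0.065 and 0.065 m and y of chip1 in the frame of bin between -0.11 and 0.11 m and z of each of chip1, chip2, chip3, chip4, chip5 in the frame of bin below 0.05 m and linear speed of each of chip1, chip2, chip3, chip4, chip5 below 0.03 m/s and x of chip2 in the frame of bin between -0.065 and 0.065 m and y of chip2 in the frame of bin between -0.11 and 0.11 m and x of chip3 in the frame of bin between -0.065 and 0.065 m and y of chip3 in the frame of bin between -0.11 and 0.11 m and x of chip4 in the frame of bin between -0.065 and 0.065 m and y of chip4 in the frame of bin between -0.11 and 0.11 m and x of chip5 in the frame of bin between -0.065 and 0.065 m and y of chip5 in the frame of bin between -0.11 and 0.11 m and x of scraper_grip in the frame of rest between -0.02 and 0.02 m and y of scraper_grip in the frame of rest between -0.015 and 0.015 m and z of scraper_grip in the frame of rest between 0.079 and 0.086 m and angle between scraper_grip's own z axis and vertical below 0.1 rad and angle between the y axis of scraper_grip and the y axis of rest, either way round below 0.2 rad and linear speed of scraper below 0.02 m/s); the robot touches nothing.
It fails at once if the scraper is pressed on the plate or stand with over 20 N (springs bottomed out) (contact force between scraper and stand above 20 N).
It fails at once if the fingers touch an offcut (contact force between the fingers and chip1 above 0.5 N or contact force between the fingers and chip2 above 0.5 N or contact force between the fingers and chip3 above 0.5 N or contact force between the fingers and chip4 above 0.5 N or contact force between the fingers and chip5 above 0.5 N).
It fails at once if the tin is moved by more than 30 mm (distance of tin from where it was at the start of the episode above 0.03 m).
It fails at once if the flask is moved by more than 30 mm (distance of flask from where it was at the start of the episode above 0.03 m).
It fails at once if the battery is moved by more than 30 mm (distance of battery from where it was at the start of the episode above 0.03 m).
It also fails if it takes over 64 s, if anything falls off the work surface, if the arm or the gripper's body presses on something with over 40 N, if the wrist force passes 120 N, or if a joint passes its speed limit or range.

## Robot

A 7-joint arm with a two-finger parallel gripper is mounted at the origin on the work surface. World frame = base frame: x ahead of the robot, y to its left, z up, the work surface at z = 0. Lengths are in m, angles in rad, forces in N, time in s.
With the tool pointing down it reaches from about 0.4 to 0.85 m from the base axis. Payload 4.5 kg.
Tool frame: the origin (TCP) lies on the centre line of the jaws, within the pads' length; the fingertips stand 14 mm ahead of it and the grasp point (between the pads) lies 5 mm behind it; z points along the fingers, y is the line along which they close (so a half turn about z gives the same grasp; the last joint's range is limited). The gripper opens to 85 mm and grips with 20 to 120 N. Pads are 22 mm wide; open, the fingers measure 114 mm over their backs; the gripper's body (76 mm by 85 mm) begins 54 mm behind the grasp point. The pads swing forward as they close: fully open they stand 13 mm farther back than shut.
Start: joints at [1.378, 0.689, -0.195, 1.565, 0.157, 0.902, -0.215], TCP at [0.141, -0.609, 0.245] pointing down, gripper open.
Joint ranges: [-3.01, 3.01], [-0.46, 2.08], [-1.47, 1.51], [0.13, 2.56], [-1, 4.14], [0.04, 2.09], [-2.66, 2.66]. Speed limits (rad/s): [2.57, 2.57, 3.14, 3.14, 3.14, 3.14, 3.14].

## Interface

Orientations are given as a unit quaternion [x, y, z, w].
In Python, from workcell import manip gives the robot as it stands. The module is installed in compiled form; this text tells all that it offers.
- The arm moves only by the tool play_rows, never from a script. Its argument "deltas" is a list of rows, each an object with "delta_pos": the shift along the tool's x, y, z in m, a list of three; "angular": the turn, a rotation vector about the tool's x, y, z in rad, a list of three; "jaw": the finger opening in m, from 0 to 0.0854. A call has 1 to 12 rows; each row shifts and turns the commanded pose from where the row before left it, along the tool's axes as they then stand; what a row does not reach is not made up. A row lasts 1/12 s, in which the tool goes at most 41.7 mm and 7.16 degrees, less where a joint would pass 70% of its speed; a pose out of reach is approached as far as the arm can. A call is refused whole if a number of a shift passes 0.0417 or a number of a turn 0.125, either way. A call with a gripper value outside its range is refused whole. The fingers move at their own pace and stop on an object; "squeeze" is the grip in N (left out, the last holds). Time passes only in rows, so rows that do not move let the fingers close. It gives the time, the measured TCP pose, the force, the opening and the grip force at its end, in the units of the state.
- manip.get_obs(): the state, without advancing time (a new reading comes with each control period).
- manip.read_camera(name): name is "side" or "top"; returns (picture, depth): 480x640x3 uint8, blue, green, red; 480x640 float32, m along the optical axis (not along the pixel's ray), 0 where there is no reading.
- manip.calibration(name): a dict with "camera_matrix" (3x3 intrinsics, pixels), "k1" (the pictures are not rectified: a ray, as slopes to the right and down, at radius r is drawn at 1 + k1 r^2 times it, then the intrinsics apply), "world_to_cam" (4x4, takes a point from world to camera coordinates). Camera axes: x right, y down, z forward; pixel columns grow to the right and rows downward; lengths in m; the calibration is good to about 2 mm. A picture is of the moment at which its call begins. calibration takes no time and is no camera call.
- manip.sign_off(): hands the job in; it is judged then, once.
The state is a dict: "t": time; "q": joint angles; "joint_vel": joint speeds; "joint_efforts": joint torques, N m; "eef_pos": TCP position; "tcp_rot": TCP orientation; "contact_force": force on the tool from outside, world axes, zero at the start; "torque": the same for the moment, N m; "grip_width": finger opening in m; "grip_force": force on a finger pad.
Only numpy, scipy, OpenCV 4.12 (cv2) and the standard library are available. Lean on these libraries where they do the work, as an engineer would, in place of code of your own. Each camera call takes 0.05 s, during which the arm holds its last target. There are 200 camera calls.

## Working session

There is one attempt and no reset: what is moved stays moved. The work goes in short steps, Python scripts to look and compute and a tool call to move; the robot and the scene stay as the last step left them, time stands still between calls to the robot, and variables do not carry over. Pictures are saved under pics/ and viewed, at most 11 in all, crops included, and the job is handed in when it is done.

Besides the shell and the picture viewer there is one more tool, called after "Call:" as a command line: name --argument value ..., lists and objects as JSON in quotes. play_rows: Moves the arm, as the interface text tells. Its arguments: {"type":"object","properties":{"deltas":{"type":"array"},"squeeze":{"type":"number"}},"required":["deltas"]}

```bash
mkdir -p pics
cat > h.py <<'E'
import numpy as np, cv2
from workcell import manip
def grab(n):
    im,d=manip.read_camera(n); return im,d
def pts(n,d):
    c=manip.calibration(n);K=np.array(c["camera_matrix"]);k=c["k1"];T=np.linalg.inv(np.array(c["world_to_cam"]))
    v,u=np.mgrid[0:480,0:640]
    xd=(u-K[0,2])/K[0,0];yd=(v-K[1,2])/K[1,1]
    x,y=xd.copy(),yd.copy()
    for _ in range(10):
        s=1+k*(x*x+y*y);x=xd/s;y=yd/s
    P=np.stack([x*d,y*d,d],-1)
    return P@T[:3,:3].T+T[:3,3]
E
python3 - <<'E'
from h import *
for n in("top","side"):
    im,d=grab(n);cv2.imwrite(f"pics/{n}0.png",im);np.save(f"{n}0.npy",pts(n,d));c=manip.calibration(n)
    print(n,np.linalg.inv(np.array(c["world_to_cam"])).round(3).tolist(),c["k1"],(d>0).mean())
o=manip.get_obs();print(o)
E
```

```text
top [[0.052, -0.978, 0.204, 0.375], [-0.999, -0.051, 0.012, -0.006], [-0.002, -0.204, -0.979, 1.172], [0.0, 0.0, 0.0, 1.0]] -0.004205140022682698 0.995986328125
side [[0.885, -0.357, 0.299, 0.3], [-0.465, -0.65, 0.601, -0.551], [-0.02, -0.671, -0.741, 0.776], [0.0, 0.0, 0.0, 1.0]] -0.025401715799909567 0.9958072916666667
{'t': 0.1, 'q': array([ 1.37778415,  0.68989615, -0.19452385,  1.56625469,  0.15729065,
        0.90248814, -0.21512288]), 'joint_vel': array([ 7.23701965e-04, -3.65194907e-03,  5.13888051e-04, -1.50551413e-03,
       -5.34454971e-06, -4.32288995e-04, -1.56108389e-03]), 'joint_efforts': array([-3.53657117e-03, -5.40600479e+01, -1.27182964e+00, -1.58984220e+01,
        9.29756934e-03,  4.39033262e-03, -2.50023042e-07]), 'eef_pos': array([ 0.14038122, -0.60845238,  0.24456288]), 'tcp_rot': array([ 9.93573116e-01,  1.13189125e-01, -1.48599157e-04, -8.14726945e-04]), 'contact_force': array([-0.78951008, -0.03280844, -0.20733636]), 'torque': array([-0.0169444 , -0.01732605, -0.01659852]), 'grip_force': 0.0, 'grip_width': 0.08533654858016415}
```

View pics/top0.png

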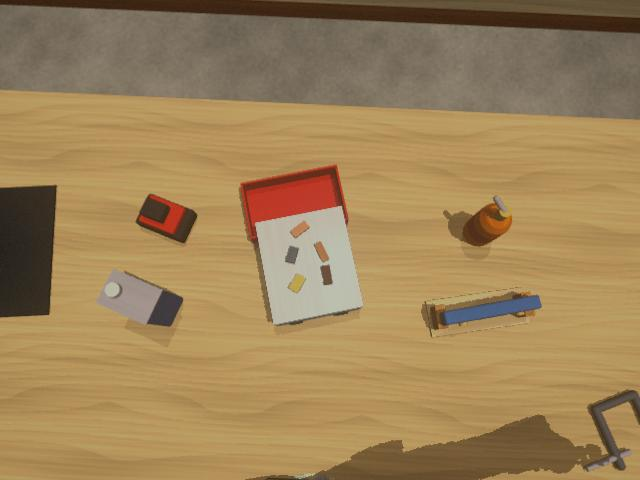

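View pics/side0.png

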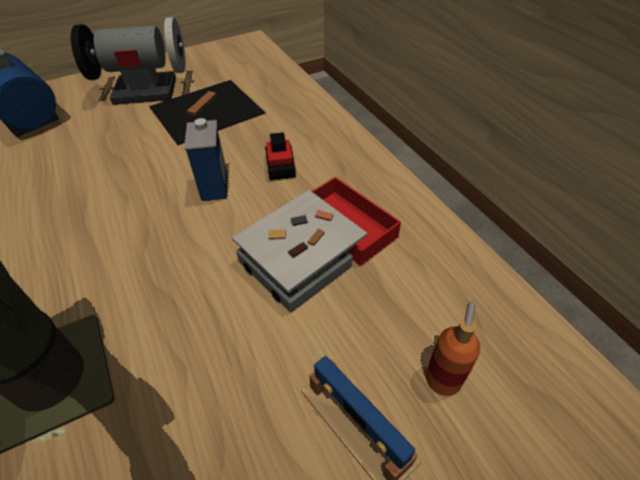

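The top view shows the plate centred near (308,265) with the bin behind it. The scraper on its rest is at (490,310), the flask at (487,225), the tin at (140,298) and the battery at (167,217).

```bash
cat > m.py <<'E'
from h import *
im=cv2.imread("pics/top0.png");P=np.load("top0.npy");hsv=cv2.cvtColor(im,cv2.COLOR_BGR2HSV)
def rect(m,name,flat=True):
    n,l,s,_=cv2.connectedComponentsWithStats(m.astype(np.uint8));i=1+s[1:,4].argmax();q=P[l==i]
    r=cv2.minAreaRect((q[:,:2]*1000).astype(np.float32));print(name,s[i,4],np.round(r[0],1),np.round(r[1],1),round(r[2],2),"z",np.percentile(q[:,2],[5,50,95]).round(4));return l==i
z=P[...,2];u=np.mgrid[0:480,0:640][1];h,s,v=cv2.split(hsv)
rect((abs(z-.105)<.012)&(h>95)&(h<130)&(s>100)&(u>400),"scraper")
pl=(abs(z-.087)<.012)&(u>230)&(u<380);rect(pl,"plate")
rect((abs(z-.06)<.008)&(u>400)&(u<560),"posts")
rect((abs(z-.008)<.005)&(u>400)&(u<560)&(np.mgrid[0:480,0:640][0]>270),"base")
rect((z<.07)&(z>.04)&(u>220)&(u<380)&(s>150)&((h<8)|(h>172)),"binrim")
rect((z>.03)&(u>450)&(u<530)&(np.mgrid[0:480,0:640][0]<255),"flask")
rect((z>.03)&(u<200)&(np.mgrid[0:480,0:640][0]>255),"tin")
E
python3 m.py
```

```text
scraper 996 [ 466.6 -345.7] [ 22.4 193.2] 13.07 z [0.1026 0.1057 0.1087]
plate 9335 [545.5  33.4] [221.3 190.2] 14.55 z [0.0823 0.0858 0.0931]
posts 182 [ 451.  -251.8] [49.8 22.9] 12.83 z [0.0553 0.0597 0.0641]
base 1996 [ 468.7 -346.5] [ 90.4 230.2] 12.92 z [0.0047 0.0085 0.0117]
binrim 565 [687.8  74.2] [129.5 219.1] 14.56 z [0.0433 0.054  0.0585]
flask 1427 [ 510.5 -198. ] [ 69.  464.2] 43.72 z [0.0489 0.1396 0.198 ]
tin 2874 [402.7 213.6] [436.9  76.7] 72.87 z [0.0606 0.1714 0.1857]
```

Call:
play_rows --deltas '[{"delta_pos": [0.0314, -0.0152, 0], "angular": [0, 0, 0], "jaw": 0.06}, {"delta_pos": [0.0314, -0.0152, 0], "angular": [0, 0, 0], "jaw": 0.06}, {"delta_pos": [0.0314, -0.0152, 0], "angular": [0, 0, 0], "jaw": 0.06}, {"delta_pos": [0.0314, -0.0152, 0], "angular": [0, 0, 0], "jaw": 0.06}, {"delta_pos": [0.0314, -0.0152, 0], "angular": [0, 0, 0], "jaw": 0.06}, {"delta_pos": [0.0314, -0.0152, 0], "angular": [0, 0, 0], "jaw": 0.06}, {"delta_pos": [0.0314, -0.0152, 0], "angular": [0, 0, 0], "jaw": 0.06}, {"delta_pos": [0.0314, -0.0152, 0], "angular": [0, 0, 0], "jaw": 0.06}, {"delta_pos": [0.0314, -0.0152, 0], "angular": [0, 0, 0], "jaw": 0.06}, {"delta_pos": [0.0314, -0.0152, 0], "angular": [0, 0, 0], "jaw": 0.06}, {"delta_pos": [0.0314, -0.0152, 0], "angular": [0, 0, 0], "jaw": 0.06}, {"delta_pos": [0.0314, -0.0152, 0], "angular": [0, 0, 0], "jaw": 0.06}]' --squeeze 60

```text
t: 1.1
eef_pos: [0.4676, -0.3451, 0.245]
tcp_rot: [0.994, 0.113, -0.0, -0.0]
contact_force: [1.0, -0.6, 0.8]
grip_width: 0.0601
grip_force: 0.0
```

Call:
play_rows --deltas '[{"delta_pos": [0, 0, 0], "angular": [0, 0, -0.12], "jaw": 0.06}, {"delta_pos": [0, 0, 0], "angular": [0, 0, -0.12], "jaw": 0.06}, {"delta_pos": [0, 0, 0], "angular": [0, 0, -0.12], "jaw": 0.06}, {"delta_pos": [0, 0, 0], "angular": [0, 0, -0.12], "jaw": 0.06}, {"delta_pos": [0, 0, 0], "angular": [0, 0, -0.12], "jaw": 0.06}, {"delta_pos": [0, 0, 0], "angular": [0, 0, -0.12], "jaw": 0.06}, {"delta_pos": [0, 0, 0], "angular": [0, 0, -0.12], "jaw": 0.06}, {"delta_pos": [0, 0, 0], "angular": [0, 0, -0.12], "jaw": 0.06}, {"delta_pos": [0, 0, 0], "angular": [0, 0, -0.12], "jaw": 0.06}, {"delta_pos": [0, 0, 0], "angular": [0, 0, -0.12], "jaw": 0.06}, {"delta_pos": [0, 0, 0], "angular": [0, 0, -0.12], "jaw": 0.06}, {"delta_pos": [0, 0, 0], "angular": [0, 0, -0.12], "jaw": 0.06}]'

```text
t: 2.1
eef_pos: [0.4663, -0.3465, 0.2449]
tcp_rot: [0.67, 0.742, -0.0, -0.0]
contact_force: [0.6, -0.2, 0.1]
grip_width: 0.06
grip_force: 0.0
```

```bash
cat > s.py <<'E'
from h import *
from scipy.spatial.transform import Rotation as R
def st(tx=None,ty=None,tz=None,yaw=None):
    o=manip.get_obs();r=R.from_quat(o["tcp_rot"]);M=r.as_matrix();p=o["eef_pos"]
    print("t",round(o["t"],2),"p",(p*1000).round(1),"q",o["q"].round(2),"F",o["contact_force"].round(2),"w",round(o["grip_width"]*1000,1),"gf",round(o["grip_force"],1))
    print("ytool az",np.degrees(np.arctan2(M[1,1],M[0,1])).round(2),"ztool",M[:,2].round(4))
    if tx is not None:
        print("delta tool mm",(M.T@(np.array([tx,ty,tz])-p*1000)).round(1))
        if yaw is not None:
            a=np.radians(yaw);G=np.array([[np.sin(a),np.cos(a),0],[-np.cos(a),np.sin(a),0],[0,0,-1]]).T if 0 else np.array([[-np.sin(a),np.cos(a),0],[np.cos(a),np.sin(a),0],[0,0,-1.]])
            print("rotvec",R.from_matrix(M.T@G).as_rotvec().round(4))
E
python3 - <<'E'
from s import *
st(467,-346,150,13)
P=np.load("top0.npy");im=cv2.imread("pics/top0.png")
z=P[...,2];c=np.array([545.5,33.4]);a=np.radians(14.55);A=np.array([[np.cos(a),np.sin(a)],[-np.sin(a),np.cos(a)]])
S=(P[...,:2]*1000-c)@A.T
inn=(abs(S[...,0])<100)&(abs(S[...,1])<85)&(abs(z-.09)<.015)
h,s,v=cv2.split(cv2.cvtColor(im,cv2.COLOR_BGR2HSV))
m=inn&((s>70)|(v<120))
n,l,stt,_=cv2.connectedComponentsWithStats(m.astype(np.uint8))
for i in range(1,n):
    if stt[i,4]>40:
        q=S[l==i];print(stt[i,4],q.min(0).round(),q.max(0).round())
f=P[(z>.08)&(z<.13)&(P[...,1]<-.3)&(P[...,0]>.52)];print("flask",f.min(0),f.max(0))
print("rest ends",[ (P[(abs(z-.105)<.008)&(P[...,1]<-.2)&(P[...,0]<.53)]).min(0), (P[(abs(z-.105)<.008)&(P[...,1]<-.2)&(P[...,0]<.53)]).max(0)])
E
```

```text
t 2.1 p [ 466.3 -346.5  244.9] q [ 0.89  0.68 -0.57  1.69  0.44  0.91  0.24] F [ 0.61 -0.24  0.09] w 60.0 gf 0.0
ytool az 5.83 ztool [-8.e-04  3.e-04 -1.e+00]
delta tool mm [ 0.4  0.8 94.9]
rotvec [-0.0008 -0.0004 -0.1251]
163 [ 58. -16.] [89. 24.]
156 [ -4. -44.] [ 40. -20.]
148 [ 6. 14.] [39. 46.]
161 [-52. -42.] [-13. -23.]
196 [-56.  12.] [-18.  50.]
flask [ 0.61579691 -0.36591237  0.08048854] [ 0.68306988 -0.31091626  0.1297806 ]
rest ends [array([ 0.43267329, -0.44513269,  0.09725813]), array([ 0.50100112, -0.24662979,  0.11096918])]
```

Call:
play_rows --deltas '[{"delta_pos": [0.0005, 0.0008, 0], "angular": [0, 0, -0.0625], "jaw": 0.06}, {"delta_pos": [0, 0, 0], "angular": [0, 0, -0.0625], "jaw": 0.06}, {"delta_pos": [0, 0, 0.0165], "angular": [0, 0, 0], "jaw": 0.06}, {"delta_pos": [0, 0, 0.0165], "angular": [0, 0, 0], "jaw": 0.06}, {"delta_pos": [0, 0, 0.0165], "angular": [0, 0, 0], "jaw": 0.06}, {"delta_pos": [0, 0, 0.0165], "angular": [0, 0, 0], "jaw": 0.06}, {"delta_pos": [0, 0, 0.0165], "angular": [0, 0, 0], "jaw": 0.06}, {"delta_pos": [0, 0, 0.0165], "angular": [0, 0, 0], "jaw": 0.06}, {"delta_pos": [0, 0, 0.0165], "angular": [0, 0, 0], "jaw": 0.06}, {"delta_pos": [0, 0, 0.0165], "angular": [0, 0, 0], "jaw": 0.06}, {"delta_pos": [0, 0, 0.0165], "angular": [0, 0, 0], "jaw": 0.06}, {"delta_pos": [0, 0, 0.0105], "angular": [0, 0, 0], "jaw": 0.06}]'

```text
t: 3.1
eef_pos: [0.4664, -0.3456, 0.0844]
tcp_rot: [0.625, 0.781, -0.0, -0.001]
contact_force: [0.3, 0.6, 0.4]
grip_width: 0.06
grip_force: 0.0
```

Call:
play_rows --deltas '[{"delta_pos": [0, 0, 0], "angular": [0, 0, 0], "jaw": 0.06}, {"delta_pos": [0, 0, 0], "angular": [0, 0, 0], "jaw": 0.04}, {"delta_pos": [0, 0, 0], "angular": [0, 0, 0], "jaw": 0.035}, {"delta_pos": [0, 0, 0], "angular": [0, 0, 0], "jaw": 0.03}, {"delta_pos": [0, 0, 0], "angular": [0, 0, 0], "jaw": 0.02}, {"delta_pos": [0, 0, 0], "angular": [0, 0, 0], "jaw": 0.01}, {"delta_pos": [0, 0, 0], "angular": [0, 0, 0], "jaw": 0.01}, {"delta_pos": [0, 0, 0], "angular": [0, 0, 0], "jaw": 0.01}]'

```text
t: 3.77
eef_pos: [0.4678, -0.3464, 0.0875]
tcp_rot: [0.625, 0.781, -0.0, 0.001]
contact_force: [-0.8, -0.3, 6.3]
grip_width: 0.0271
grip_force: 60.2
```

Run:
```python
from s import *
st(467,-346,86,13)
im,d=grab("side");cv2.imwrite("pics/s1.png",cv2.resize(im[250:480,200:520],None,fx=2,fy=2))
```

```text
t 3.77 p [ 467.8 -346.4   87.5] q [ 0.82  0.89 -0.45  1.81  0.65  0.6   0.18] F [-0.83 -0.32  6.25] w 27.1 gf 60.2
ytool az 12.65 ztool [ 0.0011 -0.0013 -1.    ]
delta tool mm [ 0.6 -0.7  1.5]
rotvec [ 0.0008  0.0016 -0.0061]
```

View pics/s1.png

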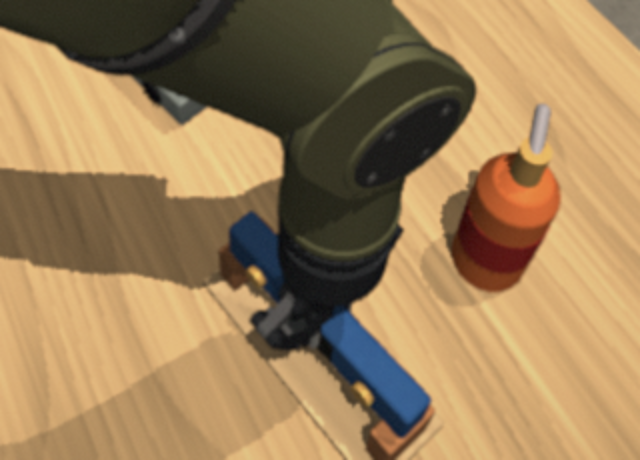

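Gripped: both ends of the block are visible on the posts and the fingers are on the middle band. Lifting next, then carrying it across.

Call:
play_rows --deltas '[{"delta_pos": [0, 0, -0.004], "angular": [0, 0, 0], "jaw": 0.01}, {"delta_pos": [0, 0, -0.01], "angular": [0, 0, 0], "jaw": 0.01}, {"delta_pos": [0, 0, -0.015], "angular": [0, 0, 0], "jaw": 0.01}, {"delta_pos": [0, 0, -0.018], "angular": [0, 0, 0], "jaw": 0.01}, {"delta_pos": [0, 0, -0.018], "angular": [0, 0, 0], "jaw": 0.01}, {"delta_pos": [0, 0, -0.018], "angular": [0, 0, 0], "jaw": 0.01}, {"delta_pos": [0, 0, -0.018], "angular": [0, 0, 0], "jaw": 0.01}, {"delta_pos": [0, 0, -0.018], "angular": [0, 0, 0], "jaw": 0.01}, {"delta_pos": [0, 0, -0.018], "angular": [0, 0, 0], "jaw": 0.01}, {"delta_pos": [0, 0, -0.012], "angular": [0, 0, 0], "jaw": 0.01}, {"delta_pos": [0, 0, -0.005], "angular": [0, 0, 0], "jaw": 0.01}]'

```text
t: 4.73
eef_pos: [0.4681, -0.3461, 0.2426]
tcp_rot: [0.625, 0.781, 0.0, 0.001]
contact_force: [0.2, -0.1, -3.8]
grip_width: 0.0272
grip_force: 59.3
```

Call:
play_rows --deltas '[{"delta_pos": [0.015, 0.003, 0], "angular": [0, 0, 0], "jaw": 0.01}, {"delta_pos": [0.03, 0.006, 0], "angular": [0, 0, 0], "jaw": 0.01}, {"delta_pos": [0.034, 0.0064, 0], "angular": [0, 0, 0], "jaw": 0.01}, {"delta_pos": [0.034, 0.0064, 0], "angular": [0, 0, 0], "jaw": 0.01}, {"delta_pos": [0.034, 0.0064, 0], "angular": [0, 0, 0], "jaw": 0.01}, {"delta_pos": [0.034, 0.0064, 0], "angular": [0, 0, 0], "jaw": 0.01}, {"delta_pos": [0.034, 0.0064, 0], "angular": [0, 0, 0], "jaw": 0.01}, {"delta_pos": [0.034, 0.0064, 0], "angular": [0, 0, 0], "jaw": 0.01}, {"delta_pos": [0.034, 0.0064, 0], "angular": [0, 0, 0], "jaw": 0.01}, {"delta_pos": [0.034, 0.0064, 0], "angular": [0, 0, 0], "jaw": 0.01}, {"delta_pos": [0.022, 0.004, 0], "angular": [0, 0, 0], "jaw": 0.01}, {"delta_pos": [0.011, 0.002, 0], "angular": [0, 0, 0], "jaw": 0.01}]'

```text
t: 5.73
eef_pos: [0.4547, 0.0144, 0.2406]
tcp_rot: [0.622, 0.783, 0.001, -0.001]
contact_force: [1.1, -0.7, -2.9]
grip_width: 0.0275
grip_force: 59.3
```

Run:
```python
from s import *
st(453.5,9.5,190,14.55)
im,d=grab("side");np.save("side1.npy",pts("side",d));cv2.imwrite("pics/s2.png",cv2.resize(im[60:320,130:450],None,fx=2,fy=2))
```

```text
t 5.73 p [454.7  14.4 240.6] q [ 0.25  0.53 -0.58  2.05  0.45  0.69 -0.39] F [ 1.12 -0.68 -2.94] w 27.5 gf 59.3
ytool az 13.01 ztool [ 4.0e-04  2.4e-03 -1.0e+00]
delta tool mm [-4.6 -2.4 50.6]
rotvec [ 0.0009 -0.0022 -0.0269]
```

View pics/s2.png

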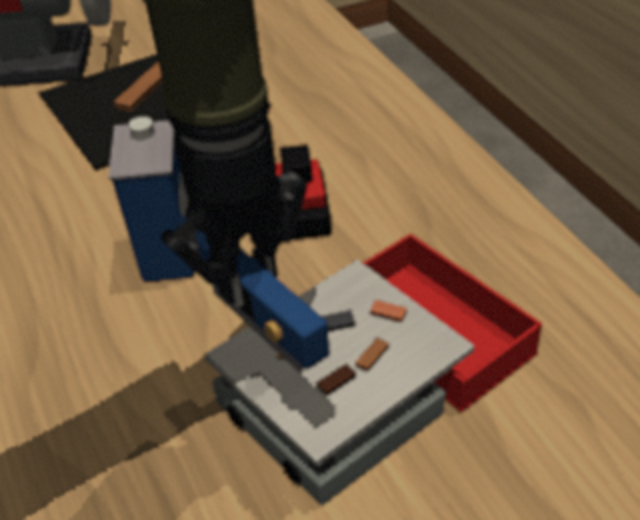

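The scraper hangs level over the near strip, with its near end at about (300,345) in the crop. The offcuts lie ahead of it. Next I descend close to the plate.

Call:
play_rows --deltas '[{"delta_pos": [-0.0045, -0.0025, 0], "angular": [0.001, -0.002, -0.027], "jaw": 0.01}, {"delta_pos": [0, 0, 0.01], "angular": [0, 0, 0], "jaw": 0.01}, {"delta_pos": [0, 0, 0.015], "angular": [0, 0, 0], "jaw": 0.01}, {"delta_pos": [0, 0, 0.015], "angular": [0, 0, 0], "jaw": 0.01}, {"delta_pos": [0, 0, 0.015], "angular": [0, 0, 0], "jaw": 0.01}, {"delta_pos": [0, 0, 0.013], "angular": [0, 0, 0], "jaw": 0.01}, {"delta_pos": [0, 0, 0.008], "angular": [0, 0, 0], "jaw": 0.01}, {"delta_pos": [0, 0, 0.004], "angular": [0, 0, 0], "jaw": 0.01}, {"delta_pos": [0, 0, 0], "angular": [0, 0, 0], "jaw": 0.01}, {"delta_pos": [0, 0, 0], "angular": [0, 0, 0], "jaw": 0.01}]'

```text
t: 6.62
eef_pos: [0.454, 0.0048, 0.1605]
tcp_rot: [0.614, 0.789, -0.001, 0.001]
contact_force: [-0.1, -0.3, -3.1]
grip_width: 0.0271
grip_force: 59.4
```

Run:
```python
from s import *
st(453.5,9.5,158,14.55)
im,d=grab("side");P=pts("side",d)*1000
o=manip.get_obs();M=R.from_quat(o["tcp_rot"]).as_matrix()
Q=(P-o["eef_pos"]*1000)@M
# camera is on -y (tool -x) side; look at points near the blade plane, x lateral -70..-30
for lo in (-100,-85,-68,-55,-40,-25):
    m=(Q[...,0]>lo)&(Q[...,0]<lo+13)&(abs(Q[...,1])<25)&(Q[...,2]>-30)&(Q[...,2]<80)
    print(lo,m.sum(),np.histogram(Q[m][:,2],bins=np.arange(-30,81,5))[0])
    b=m&(Q[...,2]>28)&(Q[...,2]<70); print("  y of low pts",np.percentile(Q[b][:,1],[5,50,95]).round(1) if b.any() else None, "zmax", np.percentile(Q[b][:,2],[50,95]).round(1) if b.any() else None)
cv2.imwrite("pics/s3.png",cv2.resize(im[120:300,190:390],None,fx=3,fy=3))
```

```text
t 6.62 p [454.    4.8 160.5] q [ 0.17  0.65 -0.45  2.14  0.62  0.47 -0.51] F [-0.1  -0.32 -3.1 ] w 27.1 gf 59.4
ytool az 14.2 ztool [-2.0e-04 -2.3e-03 -1.0e+00]
delta tool mm [4.7 0.7 2.5]
rotvec [-0.0007  0.0022 -0.0061]
-100 318 [ 0  7 81 30 23 29 24 30 25 23 15  0  0  0  0  0  0  0  0  0  9 22]
  y of low pts None zmax None
-85 247 [ 0  5 79  8  9  5  7  6  7  6  3  0  0  0  0  0  0  0  0  0 73 39]
  y of low pts None zmax None
-68 258 [ 0  8 77  7 14 20 14 11  4  3  4  0  0  0  0  2  8  7  4  0 48 27]
  y of low pts [-3.4 -2.2  0.4] zmax [55.4 62.1]
-55 179 [ 0  6 75 10  7  9  3  4  1  0  0  0  0  0  0  0  7  4  1  0 40 12]
  y of low pts [-3.6 -3.1 -2.1] zmax [54.2 59.5]
-40 184 [ 0  6 73  7  7  5  7  6  5  6  2  0  0  0  0  0  3  6  2  0 35 14]
  y of low pts [-3.3 -2.9 -2. ] zmax [57.5 60.9]
-25 183 [ 0 12 65  7  6  5  7  6  6  4  4  0  0  0  0  1  5  5  3  0 29 18]
  y of low pts [-3.6 -2.9 -2.2] zmax [56.2 61.3]
```

View pics/s3.png

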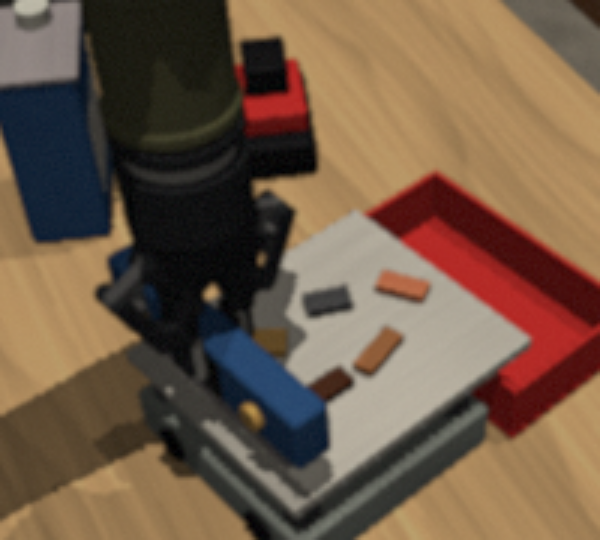

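The blade edge is about 62 mm below the TCP, so contact should come near TCP z 147 mm. The offcuts are all ahead of the blade.

Call:
play_rows --deltas '[{"delta_pos": [0.0047, -0.001, 0.003], "angular": [0, 0.002, -0.006], "jaw": 0.01}, {"delta_pos": [0, 0, 0.003], "angular": [0, 0, 0], "jaw": 0.01}, {"delta_pos": [0, 0, 0.003], "angular": [0, 0, 0], "jaw": 0.01}, {"delta_pos": [0, 0, 0.002], "angular": [0, 0, 0], "jaw": 0.01}, {"delta_pos": [0, 0, 0], "angular": [0, 0, 0], "jaw": 0.01}, {"delta_pos": [0, 0, 0], "angular": [0, 0, 0], "jaw": 0.01}]'

```text
t: 7.17
eef_pos: [0.4516, 0.0091, 0.1491]
tcp_rot: [0.612, 0.791, -0.001, -0.0]
contact_force: [-0.3, 0.5, -3.8]
grip_width: 0.0271
grip_force: 59.4
```

Call:
play_rows --deltas '[{"delta_pos": [0, 0, 0.001], "angular": [0, 0, 0], "jaw": 0.01}, {"delta_pos": [0, 0, 0.001], "angular": [0, 0, 0], "jaw": 0.01}, {"delta_pos": [0, 0, 0], "angular": [0, 0, 0], "jaw": 0.01}, {"delta_pos": [0, 0, 0], "angular": [0, 0, 0], "jaw": 0.01}]'

```text
t: 7.5
eef_pos: [0.4518, 0.0093, 0.1474]
tcp_rot: [0.612, 0.791, -0.0, -0.0]
contact_force: [-0.5, -0.1, -1.4]
grip_width: 0.0272
grip_force: 59.6
```

Call:
play_rows --deltas '[{"delta_pos": [0, 0, 0.001], "angular": [0, 0, 0], "jaw": 0.01}, {"delta_pos": [0, 0, 0.001], "angular": [0, 0, 0], "jaw": 0.01}, {"delta_pos": [0, 0, 0], "angular": [0, 0, 0], "jaw": 0.01}, {"delta_pos": [0, 0, 0], "angular": [0, 0, 0], "jaw": 0.01}]'

```text
t: 7.83
eef_pos: [0.4518, 0.0093, 0.1454]
tcp_rot: [0.612, 0.791, -0.0, -0.0]
contact_force: [-0.2, 0.6, 2.1]
grip_width: 0.0273
grip_force: 60.0
```

Call:
play_rows --deltas '[{"delta_pos": [0, 0, 0.0005], "angular": [0, 0, 0], "jaw": 0.01}, {"delta_pos": [0, 0, 0], "angular": [0, 0, 0], "jaw": 0.01}, {"delta_pos": [0, 0, 0], "angular": [0, 0, 0], "jaw": 0.01}, {"delta_pos": [0, 0.003, 0], "angular": [0, 0, 0], "jaw": 0.01}, {"delta_pos": [0, 0.006, 0], "angular": [0, 0, 0], "jaw": 0.01}, {"delta_pos": [0, 0.006, 0], "angular": [0, 0, 0], "jaw": 0.01}, {"delta_pos": [0, 0.006, 0], "angular": [0, 0, 0], "jaw": 0.01}, {"delta_pos": [0, 0.006, 0], "angular": [0, 0, 0], "jaw": 0.01}]'

```text
t: 8.5
eef_pos: [0.475, 0.0146, 0.1441]
tcp_rot: [0.612, 0.791, -0.004, -0.002]
contact_force: [-5.2, -0.9, 3.7]
grip_width: 0.0273
grip_force: 60.4
```

```bash
cat >> s.py <<'E'
def stand():
    o=manip.get_obs();a=np.radians(14.55);d=o["eef_pos"][:2]*1000-[545.5,33.4]
    print("stand xy",round(d@[np.cos(a),np.sin(a)],1),round(d@[-np.sin(a),np.cos(a)],1))
E
python3 -c "
from s import *
st(545.5,33.4,145,14.55);stand()"
```

```text
t 8.5 p [475.   14.6 144.1] q [ 0.14  0.7  -0.44  2.09  0.62  0.49 -0.51] F [-5.19 -0.93  3.65] w 27.3 gf 60.4
ytool az 14.53 ztool [-0.0076 -0.0035 -1.    ]
delta tool mm [ 0.5 73.  -1.5]
rotvec [-0.0082  0.0015 -0.0004]
stand xy -73.0 -0.5
```

Call:
play_rows --deltas '[{"delta_pos": [0, 0.006, 0], "angular": [0, 0, 0], "jaw": 0.01}, {"delta_pos": [0, 0.006, 0], "angular": [0, 0, 0], "jaw": 0.01}, {"delta_pos": [0, 0.006, 0], "angular": [0, 0, 0], "jaw": 0.01}, {"delta_pos": [0, 0.006, 0], "angular": [0, 0, 0], "jaw": 0.01}, {"delta_pos": [0, 0.006, 0], "angular": [0, 0, 0], "jaw": 0.01}, {"delta_pos": [0, 0.006, 0], "angular": [0, 0, 0], "jaw": 0.01}, {"delta_pos": [0, 0.006, 0], "angular": [0, 0, 0], "jaw": 0.01}, {"delta_pos": [0, 0.006, 0], "angular": [0, 0, 0], "jaw": 0.01}]'

```text
t: 9.17
eef_pos: [0.5211, 0.0266, 0.1439]
tcp_rot: [0.612, 0.791, -0.004, -0.002]
contact_force: [-5.5, -1.6, 4.3]
grip_width: 0.0271
grip_force: 60.4
```

```bash
python3 -c "
from s import *
st(545.5,33.4,145,14.55);stand()"
```

```text
t 9.17 p [521.1  26.6 143.9] q [ 0.14  0.75 -0.47  1.95  0.59  0.59 -0.47] F [-5.53 -1.63  4.32] w 27.1 gf 60.4
ytool az 14.53 ztool [-0.0085 -0.0038 -1.    ]
delta tool mm [ 0.5 25.3 -1.3]
rotvec [-0.0092  0.0015 -0.0004]
stand xy -25.4 -0.5
```

Call:
play_rows --deltas '[{"delta_pos": [0, 0.006, -0.0003], "angular": [0, 0, 0], "jaw": 0.01}, {"delta_pos": [0, 0.006, 0], "angular": [0, 0, 0], "jaw": 0.01}, {"delta_pos": [0, 0.006, 0], "angular": [0, 0, 0], "jaw": 0.01}, {"delta_pos": [0, 0.006, 0], "angular": [0, 0, 0], "jaw": 0.01}, {"delta_pos": [0, 0.006, 0], "angular": [0, 0, 0], "jaw": 0.01}, {"delta_pos": [0, 0.006, 0], "angular": [0, 0, 0], "jaw": 0.01}, {"delta_pos": [0, 0.006, 0], "angular": [0, 0, 0], "jaw": 0.01}, {"delta_pos": [0, 0.006, 0], "angular": [0, 0, 0], "jaw": 0.01}, {"delta_pos": [0, 0.006, 0], "angular": [0, 0, 0], "jaw": 0.01}, {"delta_pos": [0, 0.006, 0], "angular": [0, 0, 0], "jaw": 0.01}, {"delta_pos": [0, 0.006, 0], "angular": [0, 0, 0], "jaw": 0.01}, {"delta_pos": [0, 0.006, 0], "angular": [0, 0, 0], "jaw": 0.01}]'

```text
t: 10.17
eef_pos: [0.5909, 0.0448, 0.144]
tcp_rot: [0.612, 0.791, -0.004, -0.002]
contact_force: [-7.0, -1.4, 5.6]
grip_width: 0.0272
grip_force: 60.4
```

Run:
```python
from s import *
st(545.5,33.4,145,14.55);stand()
im,d=grab("side");cv2.imwrite("pics/s4.png",cv2.resize(im[120:300,230:430],None,fx=3,fy=3))
```

```text
t 10.17 p [590.9  44.8 144. ] q [ 0.12  0.82 -0.49  1.74  0.55  0.73 -0.4 ] F [-6.99 -1.39  5.56] w 27.2 gf 60.4
ytool az 14.53 ztool [-0.0086 -0.0035 -1.    ]
delta tool mm [  0.4 -46.8  -0.5]
rotvec [-0.0093  0.0013 -0.0004]
stand xy 46.8 -0.4
```

View pics/s4.png

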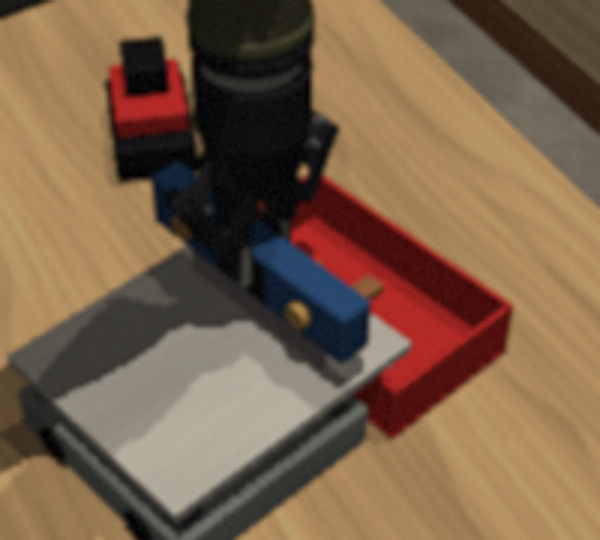

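The plate behind the blade is clean and the offcuts are ahead of it, with one at about (370,287) reaching the edge. I continue to the edge.

Call:
play_rows --deltas '[{"delta_pos": [0, 0.006, -0.0006], "angular": [0, 0, 0], "jaw": 0.01}, {"delta_pos": [0, 0.006, 0], "angular": [0, 0, 0], "jaw": 0.01}, {"delta_pos": [0, 0.006, 0], "angular": [0, 0, 0], "jaw": 0.01}, {"delta_pos": [0, 0.006, 0], "angular": [0, 0, 0], "jaw": 0.01}, {"delta_pos": [0, 0.006, 0], "angular": [0, 0, 0], "jaw": 0.01}, {"delta_pos": [0, 0.006, 0], "angular": [0, 0, 0], "jaw": 0.01}, {"delta_pos": [0, 0.006, 0], "angular": [0, 0, 0], "jaw": 0.01}]'

```text
t: 10.8
eef_pos: [0.6326, 0.0558, 0.1448]
tcp_rot: [0.612, 0.791, -0.003, -0.002]
contact_force: [-5.9, -0.7, 3.6]
grip_width: 0.0274
grip_force: 60.3
```

Call:
play_rows --deltas '[{"delta_pos": [0, 0.004, 0], "angular": [0, 0, 0], "jaw": 0.01}, {"delta_pos": [0, 0.004, 0], "angular": [0, 0, 0], "jaw": 0.01}, {"delta_pos": [0, 0.004, 0], "angular": [0, 0, 0], "jaw": 0.01}, {"delta_pos": [0, 0.003, 0], "angular": [0, 0, 0], "jaw": 0.01}, {"delta_pos": [0, 0, 0], "angular": [0, 0, 0], "jaw": 0.01}]'

```text
t: 11.22
eef_pos: [0.6484, 0.06, 0.145]
tcp_rot: [0.612, 0.791, -0.002, -0.001]
contact_force: [-4.5, -1.5, 4.3]
grip_width: 0.0272
grip_force: 60.4
```

Run:
```python
from s import *
st(545.5,33.4,145,14.55);stand()
im,d=grab("side");cv2.imwrite("pics/s5.png",cv2.resize(im[120:300,250:450],None,fx=3,fy=3))
```

```text
t 11.22 p [648.4  60.  145. ] q [ 0.1   0.88 -0.51  1.55  0.53  0.85 -0.35] F [-4.49 -1.53  4.26] w 27.2 gf 60.4
ytool az 14.54 ztool [-0.0032 -0.0013 -1.    ]
delta tool mm [ 1.000e-01 -1.063e+02  4.000e-01]
rotvec [-0.0035  0.0005 -0.0002]
stand xy 106.3 -0.1
```

View pics/s5.png

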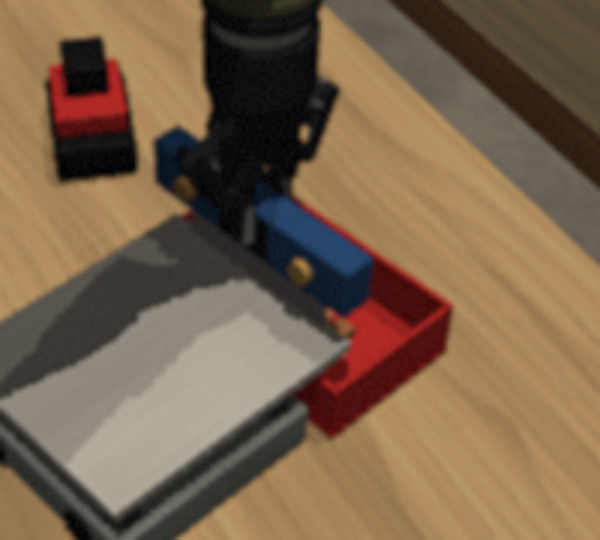

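At the edge, one copper or brown offcut is visible at about (340,322), at the blade's end and just on the edge. I push past the edge, then lift and look.

Call:
play_rows --deltas '[{"delta_pos": [0, 0.003, 0], "angular": [0, 0, 0], "jaw": 0.01}, {"delta_pos": [0, 0.003, 0], "angular": [0, 0, 0], "jaw": 0.01}, {"delta_pos": [0, 0.004, 0], "angular": [0, 0, 0], "jaw": 0.01}, {"delta_pos": [0, 0.004, 0], "angular": [0, 0, 0], "jaw": 0.01}, {"delta_pos": [0, 0.002, 0], "angular": [0, 0, 0], "jaw": 0.01}, {"delta_pos": [0, 0, 0], "angular": [0, 0, 0], "jaw": 0.01}, {"delta_pos": [0, 0, 0], "angular": [0, 0, 0], "jaw": 0.01}, {"delta_pos": [0, 0, 0], "angular": [0, 0, 0], "jaw": 0.01}]'

```text
t: 11.93
eef_pos: [0.6646, 0.0645, 0.1452]
tcp_rot: [0.612, 0.791, -0.0, -0.0]
contact_force: [0.9, 0.7, -3.3]
grip_width: 0.0272
grip_force: 59.5
```

Call:
play_rows --deltas '[{"delta_pos": [0, 0, -0.004], "angular": [0, 0, 0], "jaw": 0.01}, {"delta_pos": [0, 0, -0.01], "angular": [0, 0, 0], "jaw": 0.01}, {"delta_pos": [0, 0, -0.016], "angular": [0, 0, 0], "jaw": 0.01}, {"delta_pos": [0, 0, -0.016], "angular": [0, 0, 0], "jaw": 0.01}, {"delta_pos": [0, 0, -0.016], "angular": [0, 0, 0], "jaw": 0.01}, {"delta_pos": [0, 0, -0.016], "angular": [0, 0, 0], "jaw": 0.01}, {"delta_pos": [0, 0, -0.016], "angular": [0, 0, 0], "jaw": 0.01}, {"delta_pos": [0, 0, -0.01], "angular": [0, 0, 0], "jaw": 0.01}, {"delta_pos": [0, 0, 0], "angular": [0, 0, 0], "jaw": 0.01}]'

```text
t: 12.68
eef_pos: [0.6663, 0.0652, 0.2529]
tcp_rot: [0.612, 0.791, 0.002, 0.002]
contact_force: [0.8, 0.4, -2.7]
grip_width: 0.0275
grip_force: 59.6
```

Run:
```python
from s import *
st(467.5,-346.2,249,13);stand()
im,d=grab("side");im2,_=grab("top");cv2.imwrite("pics/s6.png",np.hstack([cv2.resize(im[160:300,260:420],None,fx=2.5,fy=2.5),cv2.resize(im2[160:300,220:380],None,fx=2.5,fy=2.5)]))
```

```text
t 12.68 p [666.3  65.2 252.9] q [ 0.11  0.79 -0.56  1.4   0.44  1.08 -0.27] F [ 0.84  0.4  -2.68] w 27.5 gf 59.6
ytool az 14.54 ztool [ 0.0048  0.0011 -1.    ]
delta tool mm [-348.3 -295.7    2.5]
rotvec [0.0049 0.0001 0.0269]
stand xy 124.9 0.5
```

View pics/s6.png

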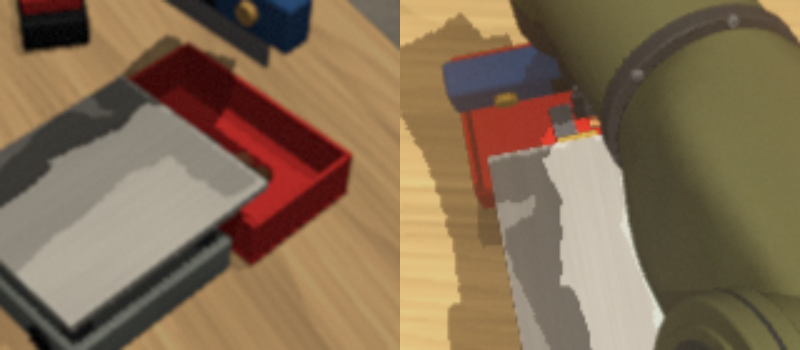

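The plate is clear and the offcuts are in the bin, near (570,120) in the right half. I retreat, then carry the scraper back to the rest.

Call:
play_rows --deltas '[{"delta_pos": [-0.008, -0.018, 0], "angular": [0, 0, 0], "jaw": 0.01}, {"delta_pos": [-0.018, -0.03, 0], "angular": [-0.005, 0, 0], "jaw": 0.01}, {"delta_pos": [-0.022, -0.035, 0], "angular": [0, 0, 0], "jaw": 0.01}, {"delta_pos": [-0.022, -0.035, 0], "angular": [0, 0, 0], "jaw": 0.01}, {"delta_pos": [-0.022, -0.035, 0], "angular": [0, 0, 0], "jaw": 0.01}, {"delta_pos": [-0.022, -0.035, 0], "angular": [0, 0, 0], "jaw": 0.01}, {"delta_pos": [-0.022, -0.035, 0], "angular": [0, 0, 0], "jaw": 0.01}, {"delta_pos": [-0.022, -0.03, 0], "angular": [0, 0, 0], "jaw": 0.01}, {"delta_pos": [-0.022, -0.025, 0], "angular": [0, 0, 0], "jaw": 0.01}, {"delta_pos": [-0.022, -0.018, 0], "angular": [0, 0, 0], "jaw": 0.01}]'

```text
t: 13.62
eef_pos: [0.4251, -0.207, 0.2476]
tcp_rot: [0.612, 0.791, 0.0, -0.001]
contact_force: [0.1, 0.3, -2.2]
grip_width: 0.0276
grip_force: 60.1
```

Call:
play_rows --deltas '[{"delta_pos": [-0.025, 0, 0], "angular": [0, 0, 0], "jaw": 0.01}, {"delta_pos": [-0.025, 0, 0], "angular": [0, 0, 0], "jaw": 0.01}, {"delta_pos": [-0.025, 0, 0], "angular": [0, 0, 0], "jaw": 0.01}, {"delta_pos": [-0.025, 0, 0], "angular": [0, 0, 0], "jaw": 0.01}, {"delta_pos": [-0.022, 0, 0], "angular": [0, 0, 0], "jaw": 0.01}, {"delta_pos": [-0.016, 0, 0], "angular": [0, 0, 0], "jaw": 0.01}, {"delta_pos": [-0.008, 0, 0], "angular": [0, 0, 0.015], "jaw": 0.01}, {"delta_pos": [0, 0, 0], "angular": [0, 0, 0.015], "jaw": 0.01}, {"delta_pos": [0, 0, 0], "angular": [0, 0, 0], "jaw": 0.01}, {"delta_pos": [0, 0, 0], "angular": [0, 0, 0], "jaw": 0.01}]'

```text
t: 14.45
eef_pos: [0.4655, -0.3448, 0.2483]
tcp_rot: [0.623, 0.782, 0.002, 0.0]
contact_force: [0.3, 0.1, -3.9]
grip_width: 0.0273
grip_force: 60.2
```

Run:
```python
from s import *
st(467.8,-346.3,88,12.7)
im,d=grab("side");im2,_=grab("top");cv2.imwrite("pics/s7.png",np.hstack([cv2.resize(im[280:480,230:430],None,fx=2,fy=2),cv2.resize(im2[160:300,220:360],None,fx=2.857,fy=2.857)]))
```

```text
t 14.45 p [ 465.5 -344.8  248.3] q [ 0.91  0.68 -0.61  1.69  0.47  0.92  0.34] F [ 0.34  0.15 -3.88] w 27.3 gf 60.2
ytool az 12.96 ztool [ 0.0029  0.0025 -1.    ]
delta tool mm [ -2.3   1.4 160.3]
rotvec [ 0.0033 -0.0018  0.0045]
```

View pics/s7.png

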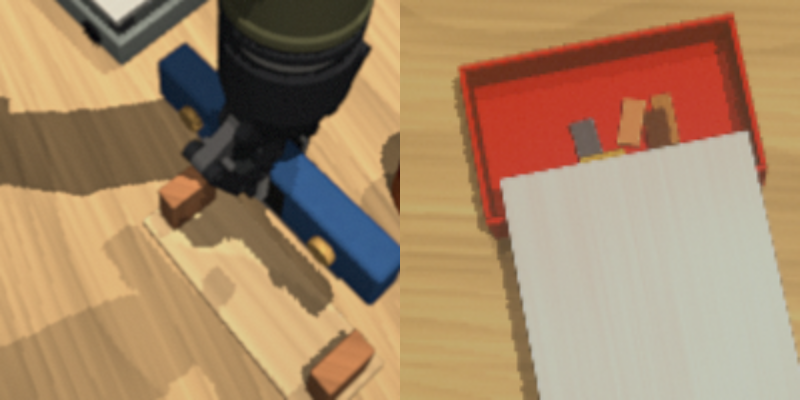

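All five offcuts look to be in the bin: steel at (585,138), brass at (600,157), copper at (630,120), and brown and dark near (660,120). The scraper is over the rest, so I lower it.

Call:
play_rows --deltas '[{"delta_pos": [-0.0023, 0.0014, 0], "angular": [0.002, -0.001, 0.0045], "jaw": 0.01}, {"delta_pos": [0, 0, 0.01], "angular": [0, 0, 0], "jaw": 0.01}, {"delta_pos": [0, 0, 0.015], "angular": [0, 0, 0], "jaw": 0.01}, {"delta_pos": [0, 0, 0.018], "angular": [0, 0, 0], "jaw": 0.01}, {"delta_pos": [0, 0, 0.018], "angular": [0, 0, 0], "jaw": 0.01}, {"delta_pos": [0, 0, 0.018], "angular": [0, 0, 0], "jaw": 0.01}, {"delta_pos": [0, 0, 0.018], "angular": [0, 0, 0], "jaw": 0.01}, {"delta_pos": [0, 0, 0.015], "angular": [0, 0, 0], "jaw": 0.01}, {"delta_pos": [0, 0, 0.012], "angular": [0, 0, 0], "jaw": 0.01}, {"delta_pos": [0, 0, 0.008], "angular": [0, 0, 0], "jaw": 0.01}, {"delta_pos": [0, 0, 0], "angular": [0, 0, 0], "jaw": 0.01}, {"delta_pos": [0, 0, 0], "angular": [0, 0, 0], "jaw": 0.01}]'

```text
t: 15.55
eef_pos: [0.468, -0.3486, 0.1164]
tcp_rot: [0.625, 0.78, 0.001, 0.001]
contact_force: [0.6, -0.3, -3.1]
grip_width: 0.027
grip_force: 60.2
```

```bash
python3 -c "
from s import *
st(467.8,-346.3,88,12.7)"
```

```text
t 15.55 p [ 468.  -348.6  116.4] q [ 0.84  0.85 -0.49  1.79  0.62  0.66  0.21] F [ 0.65 -0.34 -3.12] w 27.0 gf 60.2
ytool az 12.59 ztool [ 2.e-03 -3.e-04 -1.e+00]
delta tool mm [ 2.3  0.3 28.4]
rotvec [ 0.0019  0.0007 -0.0019]
```

Call:
play_rows --deltas '[{"delta_pos": [0.0023, 0, 0.005], "angular": [0.001, 0, 0], "jaw": 0.01}, {"delta_pos": [0, 0, 0.006], "angular": [0, 0, 0], "jaw": 0.01}, {"delta_pos": [0, 0, 0.006], "angular": [0, 0, 0], "jaw": 0.01}, {"delta_pos": [0, 0, 0.005], "angular": [0, 0, 0], "jaw": 0.01}, {"delta_pos": [0, 0, 0.003], "angular": [0, 0, 0], "jaw": 0.01}, {"delta_pos": [0, 0, 0.002], "angular": [0, 0, 0], "jaw": 0.01}, {"delta_pos": [0, 0, 0], "angular": [0, 0, 0], "jaw": 0.01}, {"delta_pos": [0, 0, 0], "angular": [0, 0, 0], "jaw": 0.01}]'

```text
t: 16.22
eef_pos: [0.4674, -0.3465, 0.0895]
tcp_rot: [0.625, 0.78, 0.0, 0.001]
contact_force: [0.0, -0.0, -3.5]
grip_width: 0.0274
grip_force: 60.2
```

Call:
play_rows --deltas '[{"delta_pos": [0, 0, 0.001], "angular": [0, 0, 0], "jaw": 0.01}, {"delta_pos": [0, 0, 0.0005], "angular": [0, 0, 0], "jaw": 0.01}, {"delta_pos": [0, 0, 0], "angular": [0, 0, 0], "jaw": 0.01}, {"delta_pos": [0, 0, 0], "angular": [0, 0, 0], "jaw": 0.01}]'

```text
t: 16.55
eef_pos: [0.4674, -0.3465, 0.0881]
tcp_rot: [0.625, 0.78, 0.0, 0.001]
contact_force: [-0.2, -0.0, -2.7]
grip_width: 0.0271
grip_force: 60.2
```

```bash
python3 -c "
from s import *
st(467.8,-346.3,88,12.7)"
```

```text
t 16.55 p [ 467.4 -346.5   88.1] q [ 0.82  0.89 -0.45  1.81  0.65  0.6   0.18] F [-0.17 -0.03 -2.66] w 27.1 gf 60.2
ytool az 12.57 ztool [ 1.3e-03 -8.0e-04 -1.0e+00]
delta tool mm [0.1 0.4 0.1]
rotvec [ 0.0011  0.001  -0.0022]
```

Just at contact. I lower 1 mm more and release.

Call:
play_rows --deltas '[{"delta_pos": [0, 0, 0.0006], "angular": [0, 0, 0], "jaw": 0.01}, {"delta_pos": [0, 0, 0.0006], "angular": [0, 0, 0], "jaw": 0.01}, {"delta_pos": [0, 0, 0], "angular": [0, 0, 0], "jaw": 0.01}, {"delta_pos": [0, 0, 0], "angular": [0, 0, 0], "jaw": 0.01}]'

```text
t: 16.88
eef_pos: [0.4675, -0.3465, 0.0875]
tcp_rot: [0.625, 0.78, -0.0, 0.001]
contact_force: [-1.8, 0.5, 4.9]
grip_width: 0.0272
grip_force: 61.1
```

Call:
play_rows --deltas '[{"delta_pos": [0, 0, 0], "angular": [0, 0, 0], "jaw": 0.03}, {"delta_pos": [0, 0, 0], "angular": [0, 0, 0], "jaw": 0.036}, {"delta_pos": [0, 0, 0], "angular": [0, 0, 0], "jaw": 0.05}, {"delta_pos": [0, 0, 0], "angular": [0, 0, 0], "jaw": 0.06}, {"delta_pos": [0, 0, 0], "angular": [0, 0, 0], "jaw": 0.06}, {"delta_pos": [0, 0, 0], "angular": [0, 0, 0], "jaw": 0.06}]'

```text
t: 17.38
eef_pos: [0.4674, -0.3465, 0.0867]
tcp_rot: [0.625, 0.78, 0.0, 0.001]
contact_force: [0.3, 0.3, -0.1]
grip_width: 0.0602
grip_force: 0.0
```

Call:
play_rows --deltas '[{"delta_pos": [0, 0, -0.008], "angular": [0, 0, 0], "jaw": 0.06}, {"delta_pos": [0, 0, -0.015], "angular": [0, 0, 0], "jaw": 0.06}, {"delta_pos": [0, 0, -0.02], "angular": [0, 0, 0], "jaw": 0.06}, {"delta_pos": [0, 0, -0.02], "angular": [0, 0, 0], "jaw": 0.06}, {"delta_pos": [0, 0, -0.02], "angular": [0, 0, 0], "jaw": 0.06}, {"delta_pos": [0, 0, -0.02], "angular": [0, 0, 0], "jaw": 0.06}, {"delta_pos": [0, 0, -0.02], "angular": [0, 0, 0], "jaw": 0.06}, {"delta_pos": [0, 0, -0.02], "angular": [0, 0, 0], "jaw": 0.06}, {"delta_pos": [0, 0, -0.015], "angular": [0, 0, 0], "jaw": 0.06}, {"delta_pos": [0.03, 0, -0.01], "angular": [0, 0, 0], "jaw": 0.06}, {"delta_pos": [0.03, -0.01, 0], "angular": [0, 0, 0], "jaw": 0.06}, {"delta_pos": [0.03, -0.01, 0], "angular": [0, 0, 0], "jaw": 0.06}]'

```text
t: 18.38
eef_pos: [0.4284, -0.2617, 0.256]
tcp_rot: [0.625, 0.78, 0.001, 0.002]
contact_force: [1.1, 0.0, -0.5]
grip_width: 0.0604
grip_force: 0.0
```

Call:
play_rows --deltas '[{"delta_pos": [0.03, -0.01, 0], "angular": [0, 0, 0], "jaw": 0.06}, {"delta_pos": [0.03, -0.01, 0], "angular": [0, 0, 0], "jaw": 0.06}, {"delta_pos": [0.03, -0.01, 0], "angular": [0, 0, 0], "jaw": 0.06}, {"delta_pos": [0.02, 0, 0], "angular": [0, 0, 0], "jaw": 0.06}, {"delta_pos": [0, 0, 0], "angular": [0, 0, 0], "jaw": 0.06}, {"delta_pos": [0, 0, 0], "angular": [0, 0, 0], "jaw": 0.06}, {"delta_pos": [0, 0, 0], "angular": [0, 0, 0], "jaw": 0.06}]'

```text
t: 18.97
eef_pos: [0.3755, -0.1627, 0.255]
tcp_rot: [0.626, 0.78, 0.0, 0.001]
contact_force: [-0.4, -0.5, -0.1]
grip_width: 0.0599
grip_force: 0.0
```

```bash
python3 - <<'E'
from s import *
st()
im,d=grab("top");cv2.imwrite("pics/top0.png",im);np.save("top0.npy",pts("top",d))
cv2.imwrite("pics/t9.png",im)
E
python3 m.py
```

```text
t 18.97 p [ 375.5 -162.7  255. ] q [ 0.74  0.45 -0.64  2.15  0.44  0.66  0.01] F [-0.37 -0.48 -0.09] w 59.9 gf 0.0
ytool az 12.55 ztool [ 0.0023 -0.0015 -1.    ]
scraper 853 [ 466.7 -345.9] [ 23.9 194.9] 12.59 z [0.1024 0.1058 0.1089]
plate 9342 [545.2  33.4] [220.9 190.4] 14.58 z [0.0822 0.0856 0.0889]
posts 122 [ 459.1 -250.4] [33.6 22.2] 10.5 z [0.0543 0.0602 0.0646]
base 1009 [ 498.7 -336.9] [ 41.3 227. ] 16.57 z [0.0047 0.0085 0.0117]
binrim 561 [687.8  74.4] [130.1 219. ] 14.59 z [0.0426 0.0542 0.0586]
flask 1432 [ 535.4 -178.4] [ 68.6 465.3] 34.61 z [0.0479 0.1395 0.1994]
tin 2873 [402.7 213.6] [436.7  76.7] 72.87 z [0.0618 0.1714 0.1854]
```

View pics/t9.png

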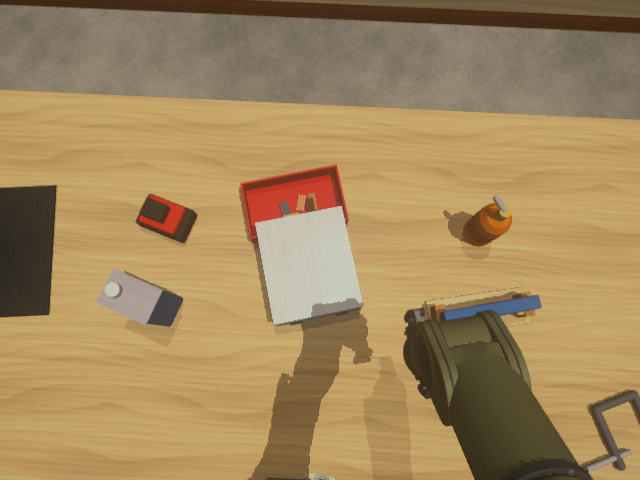

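The scraper is back within 1 mm of where it started, the bystanders are unmoved and the plate is empty. I check the offcut heights in the bin, then hand in if they are fine.

Run:
```python
from h import *
im=cv2.imread("pics/t9.png");P=np.load("top0.npy")*1000
a=np.radians(14.55);d=P[...,:2]-[687.8,74.4];X=d@[np.cos(a),np.sin(a)];Y=d@[-np.sin(a),np.cos(a)]
m=(abs(X)<57)&(abs(Y)<100)&(P[...,2]<75)
print("z in bin",np.percentile(P[m][:,2],[5,50,90,99,100]).round(1))
h,s,v=cv2.split(cv2.cvtColor(im,cv2.COLOR_BGR2HSV))
mm=m&~(((h<4)|(h>174))&(s>150))
n,l,st,c=cv2.connectedComponentsWithStats(mm.astype(np.uint8))
for i in range(1,n):
    if st[i,4]>12: k=l==i;print(st[i,4],c[i].round(),X[k].mean().round(),Y[k].mean().round(),P[k][:,2].mean().round(1),P[k][:,2].max().round(1),im[k].mean(0).round())
im2,_=grab("side");cv2.imwrite("pics/f.png",np.hstack([cv2.resize(im2[170:270,300:410],None,fx=3.6,fy=3.6),cv2.resize(im[160:250,235:355],None,fx=3.3,fy=4)]))
```

```text
z in bin [ 2.2  6.2 13.7 24.1 27.8]
2023 [292. 198.] 20.0 1.0 8.0 27.8 [ 50.  73. 185.]
```

View pics/f.png

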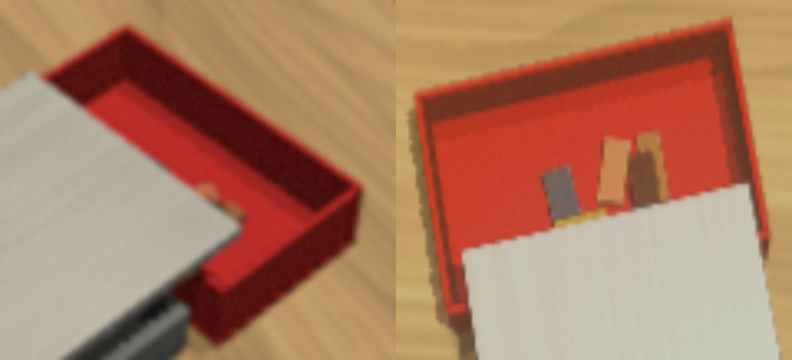

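All five offcuts are seen in the bin: steel, brass, copper, and the dark one on the mid-brown one. The highest point is 28 mm. Handing in.

```bash
python3 -c "
from workcell import manip
print(manip.sign_off())"
```

```text
the job is handed in; nothing more can be done
None
```

The job is handed in (no verdict was returned): in the last pictures all five offcuts were in the bin (the dark one partly hidden on the brown one), the scraper was back on its rest within about 1 mm of where it started, and the tin, cylinder and battery looked unmoved.

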